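Clamp the lamp socket post to its bench bracket with a U-bolt

TASK

Get the bench lamp's socket post ready for clamping: slide the post along its track, all the way to its stop midway between the two bracket holes. Then pass the larger U-bolt around the post, with both legs through the two bracket holes, and push it fully home so that its crown rests against the post. Leave the smaller U-bolt and the other things on the bench where they are.

Things in the scene. Friction and masses are not known exactly. Their poses are not given: they have to be found in the camera images.
- bracket: Grey upright steel plate, fixed: 124 mm wide (y), 8 mm thick (x), top edge at z 48 mm. Origin: on its front face (towards the robot), midway between the holes, at z = 0. x points through the plate away from the robot (yaw within 0.25 rad), y left along the plate. Behind it 30 mm high cheeks at y = +-59 mm run back to x = 50 mm with flat feet outside them; free between.
- post (a joint): Slide of the lamp socket post along bracket y: distance (m) of its axis to the left (+y) of the midpoint between the holes. 0 = at its stop, centred (it goes no farther right); 0.05 to 0.085 at the start. Friction about 2.5 N; stays where left. Away from its stop it stands in a leg's way.
- post_top (a point): Centre of the top of the aluminium lamp socket post: upright cylinder, 40 mm diameter, top at z 52 mm, standing on the mat in a flush track along bracket y; its axis stays 26 mm in front of the plate (bracket x = -26 mm), leaving a 6 mm gap. It cannot be lifted out.
- ubolt: Larger U-bolt, loose, flat on the mat: round 10 mm steel bar, about 180 g, 110 x 76 mm. Origin: middle of the crown (cross bar), underside; x along the legs to the tips, y along the crown; bar axis at z 5 mm. Crown straight over 44 mm, its back at x -5; legs at y +-33 (56 mm clear), round ends at x 105. Legs point away from the robot, yaw within 0.4 rad. Home: origin at bracket x -51 mm.
- ubolt_tip_left (a point): End of the larger U-bolt's left leg, on the bar's axis (ubolt x = 105, y = +33, z = 5 mm).
- ubolt_tip_right (a point): End of the larger U-bolt's right leg, on the bar's axis (ubolt x = 105, y = -33, z = 5 mm).
- small_ubolt: A smaller U-bolt of the same steel, 8 mm bar, 46 mm wide over its legs, 74 mm long, too narrow for the post: a bystander. The two U-bolts lie one on the left and one on the right of the mat, either way round. Origin and axes as for the larger one.
- tin: Bystander: can 70 mm in diameter, 85 mm high, origin under its centre.
- glue: Bystander: bottle 48 mm in diameter, 120 mm high, origin under its centre.
- tape_roll: Bystander: roll 80 mm in diameter, 22 mm high, lying on the mat between the U-bolts near the robot, origin under its centre.
- sanding_block: Bystander: cork block 100 x 55 x 30 mm, origin under its centre.
- screwdriver: Bystander: screwdriver 200 mm long lying at the far left, origin under its middle.
- pliers: Bystander: pliers about 155 mm long, 12 mm thick, origin under the pivot.
- hole_left (a point): Centre of the mouth of the left hole, on the plate's front face: bracket (0, +33, 11.5) mm. Square through hole 14 mm wide (bracket y 26 to 40 mm), lower edge flush with the mat (z 4 mm), upper edge at z 19 mm: legs lying on the mat slide straight in.
- hole_right (a point): The same for the right hole, at bracket (0, -33, 11.5) mm.
- mat: Black rubber mat, 4 mm thick, fixed on the bench under all the things here (top at z = 4 mm). Origin under its centre.
Mind the look-alikes: they are no part of the job. What is shaped like the ubolt but orange is not meant.

How it is judged:
By the outcome, as a careful person would: the job done as asked, in the order asked, and still so for the second after the job is handed in, with the robot touching nothing.
It also fails if it takes over 69 s, if anything falls off the work surface, if the arm or the gripper's body presses on something with over 40 N, if the wrist force passes 120 N, or if a joint passes its speed limit or range.

ROBOT

A 6-joint arm with a two-finger parallel gripper is mounted at the origin on the work surface. World frame = base frame: x ahead of the robot, y to its left, z up, the work surface at z = 0. Lengths are in m, angles in rad, forces in N, time in s.
With the tool pointing down it reaches from about 0.275 to 0.75 m from the base axis. Payload 10.2 kg.
Tool frame: the origin (TCP) lies between the finger pads; the fingertips stand 22 mm ahead of it and the grasp point (between the pads) lies 3 mm ahead of it; z points along the fingers, y is the line along which they close (so a half turn about z gives the same grasp; the last joint's range is limited). The gripper opens to 85 mm and grips with 20 to 120 N. Pads are 22 mm wide; open, the fingers measure 114 mm over their backs; the gripper's body (76 mm by 85 mm) begins 54 mm behind the grasp point. The pads swing forward as they close: fully open they stand 13 mm farther back than shut.
Start: joints at [-1.563, 0.313, 1.498, -0, 1.331, -0.223], TCP at [0.12, -0.511, 0.253] pointing down, gripper open.
Joint ranges: [-2.94, 2.94], [-0.97, 2.17], [0.19, 2.56], [-1.23, 4.37], [0.02, 3.11], [-2.88, 2.88]. Speed limits (rad/s): [2.39, 2.39, 3.01, 3.14, 3.14, 3.14].

INTERFACE

Orientations are given as a unit quaternion [x, y, z, w].
In Python, from workcell import manip, viewer gives the robot as it stands. The module is installed in compiled form; this text tells all that it offers.
- The arm moves only by the tool move_arm, never from a script. Its arguments are lists of equal length, an entry for each row: "delta_pos": the shift along the tool's x, y, z in units of 0.075 m (1.0 is 0.075 m), a list of three; "angular": the turn, a rotation vector about the tool's x, y, z in units of 90 degrees (1.0 is 90 degrees), a list of three; "claw": the gripper command: -1 is shut, 1 is fully open, values between are in proportion. A call has 1 to 12 rows; each row shifts and turns the commanded pose from where the row before left it, along the tool's axes as they then stand; what a row does not reach is not made up. A row lasts 1/10 s, in which the tool goes at most 50 mm and 8.59 degrees, less where a joint would pass 70% of its speed; a pose out of reach is approached as far as the arm can. A call with a number of a shift or a turn outside -1 to 1 is refused whole. A call with a gripper value outside its range is refused whole. The fingers move at their own pace and stop on an object; "squeeze" is the grip in N (left out, the last holds). Time passes only in rows, so rows that do not move let the fingers close. It gives the time, the measured TCP pose, the force, the opening and the grip force at its end, in the units of the state.
- manip.state(): the state, without advancing time (a new reading comes with each control period).
- viewer.grab_frame(name): name is "scene" or "top" or "wrist"; returns the picture (384x512x3 uint8, blue, green, red); there is no depth.
- viewer.calibration(name): a dict with "camera_matrix" (3x3 intrinsics, pixels), "xyz" and "orientation" of the camera in the world. Camera axes: x right, y down, z forward; pixel columns grow to the right and rows downward; lengths in m; the calibration is good to about 2 mm. A picture is of the moment at which its call begins: read the wrist's pose just before it. calibration takes no time and is no camera call; for the wrist camera it gives the pose at the moment of the call.
- manip.hand_in(): hands the job in; it is judged then, once.
The state is a dict: "clock": time; "qpos": joint angles; "dq": joint speeds; "joint_efforts": joint torques, N m; "ee_pos": TCP position; "tcp_rot": TCP orientation; "force": force on the tool from outside, world axes, zero at the start; "wrist_torque": the same for the moment, N m; "grip_width": finger opening in m; "grasp_force": force on a finger pad.
Only numpy, scipy, OpenCV 4.12 (cv2) and the standard library are available. Lean on these libraries where they do the work, as an engineer would, in place of code of your own. Each camera call takes 0.05 s, during which the arm holds its last target. There are 200 camera calls.

## Working session

There is one attempt and no reset: what is moved stays moved. The work goes in short steps, Python scripts to look and compute and a tool call to move; the robot and the scene stay as the last step left them, time stands still between calls to the robot, and variables do not carry over. Pictures are saved under pics/ and viewed, at most 10 in all, crops included, and the job is handed in when it is done.

Besides the shell and the picture viewer there is one more tool, called after "Call:" as name(argument=value, ...) on one line, values as JSON. move_arm: Moves the arm, as the interface text tells. Its arguments: {"type":"object","properties":{"delta_pos":{"type":"array"},"angular":{"type":"array"},"claw":{"type":"array"},"squeeze":{"type":"number"}},"required":["delta_pos","angular","claw"]}

```bash
mkdir -p pics; cat > h.py <<'E'
import numpy as np, cv2
from scipy.spatial.transform import Rotation as R
from workcell import manip, viewer
def ray(name,uv,z,cal=None):
    c=cal or viewer.calibration(name); K=np.array(c["camera_matrix"]); p=np.array(c["xyz"])
    d=R.from_quat(c["orientation"]).as_matrix()@np.linalg.solve(K,np.array([uv[0],uv[1],1.]))
    return p+d*(z-p[2])/d[2]
def proj(name,X,cal=None):
    c=cal or viewer.calibration(name); K=np.array(c["camera_matrix"])
    q=K@(R.from_quat(c["orientation"]).as_matrix().T@(np.array(X)-np.array(c["xyz"])))
    return q[:2]/q[2]
E
python3 - <<'E'
from h import *
s=manip.state(); print(s)
for n in ("top","scene"):
    c=viewer.calibration(n); print(n,c)
    cv2.imwrite(f"pics/{n}0.png",viewer.grab_frame(n))
E
```

```text
{'clock': 0.0, 'qpos': array([-1.56344084e+00,  3.13456109e-01,  1.49841767e+00, -3.03679601e-06,
        1.33098785e+00, -2.23416411e-01]), 'dq': array([1.16911986e-03, 1.00379834e-04, 1.00259166e-03, 4.36676083e-04,
       2.08979126e-04, 9.82962701e-05]), 'joint_efforts': array([ 5.98526221e-04, -4.12265182e+01, -2.59742814e+01, -1.76987924e-04,
        4.05050538e-03,  1.50976166e-05]), 'ee_pos': array([ 0.12006016, -0.51086229,  0.25273924]), 'tcp_rot': array([ 9.93350183e-01,  1.15130414e-01,  6.69448895e-05, -6.30950249e-04]), 'force': array([-0.13391709,  1.14596402, -1.21290361]), 'wrist_torque': array([ 0.01419936, -0.03781012,  0.00442342]), 'grasp_force': 0.0, 'grip_width': 0.08526379552465008}
top {'camera_matrix': array([[454.79588588,   0.        , 259.53634898],
       [  0.        , 454.79588588, 196.69269564],
       [  0.        ,   0.        ,   1.        ]]), 'xyz': array([0.33110487, 0.05639061, 1.63205871]), 'orientation': array([ 0.7110835 , -0.70132601,  0.03646084, -0.03424469])}
scene {'camera_matrix': array([[357.81693208,   0.        , 257.27969624],
       [  0.        , 357.81693208, 193.23108837],
       [  0.        ,   0.        ,   1.        ]]), 'xyz': array([ 0.98089128, -0.33785168,  0.92730889]), 'orientation': array([ 0.85838387,  0.40717762, -0.13667808, -0.28053986])}
```

View pics/top0.png

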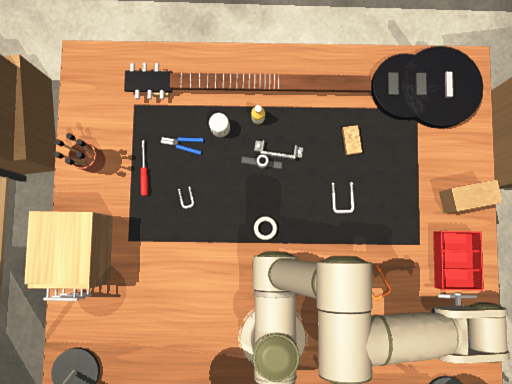

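View pics/scene0.png

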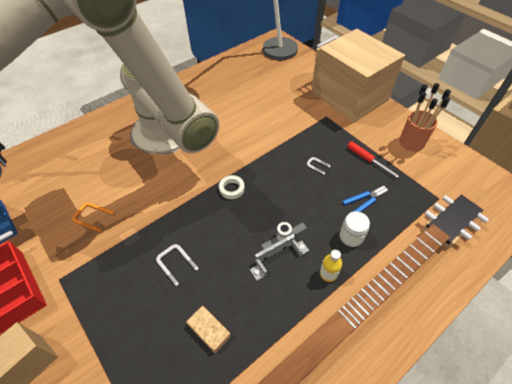

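The top view shows the larger U-bolt at about (343,197), right of the bracket (280,152). The post is at (262,160) and the tape roll at (265,228). The orange decoy is off the mat. I'll take a closer crop next.

```bash
python3 - <<'E'
from h import *
im=cv2.imread("pics/top0.png")
cv2.imwrite("pics/crop1.png",cv2.resize(im[130:225,240:370],None,fx=6,fy=6,interpolation=cv2.INTER_CUBIC))
g=cv2.cvtColor(im,cv2.COLOR_BGR2GRAY)
m=np.zeros_like(g); m[175:220,325:362]=(g[175:220,325:362]>110)*255
ys,xs=np.nonzero(m); P=np.array([ray("top",(x,y),0.009)[:2] for x,y in zip(xs,ys)])
r=cv2.minAreaRect((P*1000).astype(np.float32)); print(r, cv2.boxPoints(r))
for uv in [(262,160),(258,150),(300,155)]: print(ray("top",uv,0.05))
E
```

```text
((497.2890625, -245.36740112304688), (108.2129898071289, 75.955322265625), 0.7952286005020142) [[ 442.66068 -208.14435]
 [ 443.71487 -284.09235]
 [ 551.9175  -282.59045]
 [ 550.8633  -206.64246]]
[0.62001683 0.04559874 0.05      ]
[0.65560311 0.06019582 0.05      ]
[ 0.63981873 -0.08828915  0.05      ]
```

View pics/crop1.png

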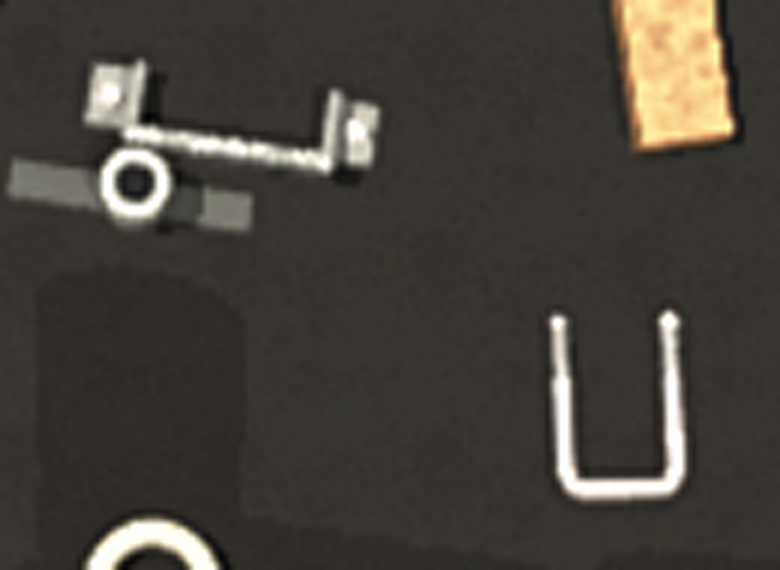

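```bash
cat >> h.py <<'E'
def plan(target,yaw,st=None):
    "delta in tool axes (units .075 m) and z turn (units 90deg) to TCP target, tool down with x at yaw"
    s=st or manip.state(); M=R.from_quat(s["tcp_rot"]).as_matrix()
    d=M.T@(np.array(target)-s["ee_pos"]); cur=np.arctan2(M[1,0],M[0,0])
    print("pos",s["ee_pos"].round(4),"yaw",round(cur,4),"tilt",M[:2,2].round(4),"F",s["force"].round(1),"w",round(s["grip_width"],4),"t",s["clock"])
    print("rel m",d.round(4),"units",(d/.075).round(3),"turn",round(-(yaw-cur)/(np.pi/2),4),"rad",round(cur-yaw,4))
E
python3 - <<'E'
from h import *
o=np.array([240,130])
f=lambda u,v,z: ray("top",np.array([u,v])/6+o-0.4,z)[:2]
L=f(122,132,.048);Rr=f(332,163,.048); p=f(135,183,.052)
y=(L-Rr);print("len",np.linalg.norm(y)); y/=np.linalg.norm(y); yaw=np.arctan2(-y[0],y[1]); x=np.array([y[1],-y[0]])
mid=(L+Rr)/2; print("L,R",L,Rr,"yaw",yaw,"post",p,"post in br",(p-mid)@x,(p-mid)@y)
print("tape",ray("top",(265,228),.02)[:2],"block",ray("top",(352,140),.03)[:2])
for c in [(558,320),(669,320),(568,489),(680,489)]: print(f(*c,.009))
plan([p[0],p[1],.2],yaw)
print(viewer.calibration("wrist"))
E
```

```text
len 0.12501080143425586
L,R [0.65036765 0.05328544] [ 0.63362088 -0.07059856] yaw -0.1343665521112805 post [0.61929999 0.04525572] post in br -0.029711944620052187 0.0503861537081685
tape [0.38189371 0.03159092] block [ 0.70099673 -0.27648119]
[ 0.54750272 -0.20990673]
[ 0.54844417 -0.27654967]
[ 0.44598999 -0.21562634]
[ 0.44691809 -0.2824547 ]
pos [ 0.1201 -0.5109  0.2528] yaw 0.2308 tilt [0.     0.0011] F [-0.7  0.1 -0.3] w 0.0856 t 0.1
rel m [ 0.6132 -0.4272  0.0534] units [ 8.176 -5.695  0.712] turn 0.2325 rad 0.3652
{'camera_matrix': array([[305.12451096,   0.        , 255.3715767 ],
       [  0.        , 305.12451096, 189.71612433],
       [  0.        ,   0.        ,   1.        ]]), 'xyz': array([ 0.18588242, -0.49433217,  0.37449385]), 'orientation': array([ 0.77710536, -0.61500969, -0.0834547 ,  0.10443013])}
```

Call:
move_arm(delta_pos=[[0.45, -0.31, 0], [0.45, -0.31, 0], [0.45, -0.31, 0], [0.45, -0.31, 0], [0.45, -0.31, 0], [0.45, -0.31, 0], [0.45, -0.31, 0], [0.45, -0.31, 0], [0.45, -0.31, 0], [0.45, -0.31, 0], [0.45, -0.31, 0], [0.45, -0.31, 0]], angular=[[0, 0, 0], [0, 0, 0], [0, 0, 0], [0, 0, 0], [0, 0, 0], [0, 0, 0], [0, 0, 0], [0, 0, 0], [0, 0, 0], [0, 0, 0], [0, 0, 0], [0, 0, 0]], claw=[1, 1, 1, 1, 1, 1, 1, 1, 1, 1, 1, 1])

```text
clock: 1.3
ee_pos: [0.4514, -0.1453, 0.2532]
tcp_rot: [0.993, 0.115, -0.0, -0.0]
force: [0.0, -1.4, -0.2]
grip_width: 0.0854
grasp_force: 0.0
```

```bash
python3 - <<'E'
from h import *
plan([.6193,.0453,.16],-.134)
E
```

```text
pos [ 0.4514 -0.1453  0.2532] yaw 0.2309 tilt [-0.0002  0.0001] F [ 0.  -1.4 -0.2] w 0.0854 t 1.3
rel m [ 0.2071 -0.1471  0.0932] units [ 2.761 -1.961  1.242] turn 0.2323 rad 0.3649
```

Call:
move_arm(delta_pos=[[0.46, -0.327, 0.2], [0.46, -0.327, 0.2], [0.46, -0.327, 0.2], [0.46, -0.327, 0.2], [0.46, -0.327, 0.2], [0.46, -0.327, 0.2], [0, 0, 0], [0, 0, 0], [0, 0, 0], [0, 0, 0]], angular=[[0, 0, 0], [0, 0, 0], [0, 0, 0], [0, 0, 0], [0, 0, 0], [0, 0, 0], [0, 0, 0.0775], [0, 0, 0.0775], [0, 0, 0.0775], [0, 0, 0]], claw=[1, 1, 1, 1, 1, 1, 1, 1, 1, 1])

```text
clock: 2.3
ee_pos: [0.6182, 0.0439, 0.1628]
tcp_rot: [0.998, -0.068, -0.0, -0.0]
force: [0.5, 0.2, 0.4]
grip_width: 0.0853
grasp_force: 0.0
```

```bash
python3 - <<'E'
from h import *
plan([.6193,.0453,.05],-.134)
c=viewer.calibration("wrist"); im=viewer.grab_frame("wrist")
import pickle; pickle.dump(c,open("pics/w1.pkl","wb"))
cv2.imwrite("pics/w1.png",im)
print("post pred",proj("wrist",[.6193,.0453,.052],c))
E
```

```text
pos [0.6182 0.0439 0.1628] yaw -0.1353 tilt [-0.001   0.0001] F [0.5 0.2 0.4] w 0.0853 t 2.3
rel m [ 0.001  -0.0016  0.1128] units [ 0.013 -0.021  1.504] turn -0.0008 rad -0.0013
post pred [255.10896283 192.70086673]
```

View pics/w1.png

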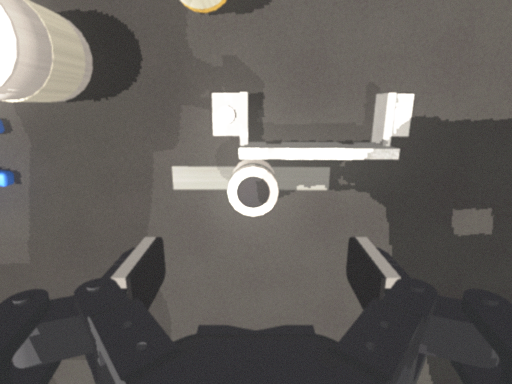

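The wrist view shows the post top at (253,190), within 2 mm of the estimate. The plate's top front edge runs from about (239,159) to (399,160), and both fingers clear the post. I'll descend over it.

Call:
move_arm(delta_pos=[[0.01, -0.03, 0.3], [0, 0, 0.3], [0, 0, 0.3], [0, 0, 0.3], [0, 0, 0.3], [0, 0, 0]], angular=[[0, 0, 0], [0, 0, 0], [0, 0, 0], [0, 0, 0], [0, 0, 0], [0, 0, 0]], claw=[1, 1, 1, 1, 1, 1])

```text
clock: 2.95
ee_pos: [0.6177, 0.046, 0.0479]
tcp_rot: [0.998, -0.066, -0.003, -0.0]
force: [-0.1, 0.2, -0.0]
grip_width: 0.0856
grasp_force: 0.0
```

```bash
python3 - <<'E'
from h import *
import pickle; c=pickle.load(open("pics/w1.pkl","rb"))
L=ray("",(239,159.5),.048,c)[:2];Rr=ray("",(399,160),.048,c)[:2];p=ray("",(253,190),.052,c)[:2]
y=L-Rr;print("len",np.linalg.norm(y)); y/=np.linalg.norm(y); yaw=np.arctan2(-y[0],y[1]); x=np.array([y[1],-y[0]]);m=(L+Rr)/2
print("mid",m,"yaw",yaw,"post",p,"in br",(p-m)@x,(p-m)@y)
plan([*p,.05],yaw)
E
```

```text
len 0.1252363545219038
mid [ 0.63804588 -0.0077056 ] yaw -0.13756334821910124 post [0.62172411 0.04665388] in br -0.023621894238865918 0.05160774141177532
pos [0.6177 0.046  0.0479] yaw -0.1318 tilt [-0.0057  0.0007] F [-0.1  0.2 -0. ] w 0.0856 t 2.95
rel m [ 0.0039 -0.0012 -0.0021] units [ 0.051 -0.016 -0.028] turn 0.0037 rad 0.0058
```

Call:
move_arm(delta_pos=[[0.02, 0, 0], [0, 0, 0], [0, 0, 0], [0, 0.08, 0], [0, 0.08, 0], [0, 0.08, 0], [0, 0.08, 0], [0, 0.08, 0], [0, 0.08, 0], [0, 0.08, 0], [0, 0.08, 0]], angular=[[0, 0, 0], [0, 0, 0], [0, 0, 0], [0, 0, 0], [0, 0, 0], [0, 0, 0], [0, 0, 0], [0, 0, 0], [0, 0, 0], [0, 0, 0], [0, 0, 0]], claw=[0.15, 0.15, 0.15, 0.15, 0.15, 0.15, 0.15, 0.15, 0.15, 0.15, 0.15])

```text
clock: 4.05
ee_pos: [0.6144, -0.0024, 0.0508]
tcp_rot: [0.998, -0.067, -0.0, -0.0]
force: [0.8, 3.1, 1.5]
grip_width: 0.049
grasp_force: 1.3
```

Call:
move_arm(delta_pos=[[0, 0.02, 0], [0, 0.02, 0], [0, 0.02, 0]], angular=[[0, 0, 0], [0, 0, 0], [0, 0, 0]], claw=[0.15, 0.15, 0.15])

```text
clock: 4.35
ee_pos: [0.6138, -0.0063, 0.0507]
tcp_rot: [0.998, -0.067, -0.0, -0.0]
force: [0.4, 2.7, 0.1]
grip_width: 0.0489
grasp_force: 1.3
```

Call:
move_arm(delta_pos=[[0, 0.02, 0], [0, 0.02, 0], [0, 0.02, 0]], angular=[[0, 0, 0], [0, 0, 0], [0, 0, 0]], claw=[0.15, 0.15, 0.15])

```text
clock: 4.65
ee_pos: [0.6133, -0.0099, 0.0507]
tcp_rot: [0.998, -0.067, 0.0, -0.001]
force: [3.8, 14.3, 1.3]
grip_width: 0.049
grasp_force: 6.7
```

Call:
move_arm(delta_pos=[[0, 0.02, 0], [0, 0.02, 0]], angular=[[0, 0, 0], [0, 0, 0]], claw=[0.15, 0.15])

```text
clock: 4.85
ee_pos: [0.6132, -0.0102, 0.0507]
tcp_rot: [0.998, -0.067, 0.0, -0.003]
force: [6.2, 27.1, 0.9]
grip_width: 0.049
grasp_force: 14.1
```

At the stop: the force rose to 27 N with no further travel. I'll back off, rise and take a check picture from above.

Call:
move_arm(delta_pos=[[0, -0.06, 0], [0, -0.01, 0], [0, 0, -0.3], [0, 0, -0.5], [0, 0, -0.5], [0, 0, -0.2], [0, 0, 0]], angular=[[0, 0, 0], [0, 0, 0], [0, 0, 0], [0, 0, 0], [0, 0, 0], [0, 0, 0], [0, 0, 0]], claw=[0.15, 0.15, 0.15, 0.5, 1, 1, 1])

```text
clock: 5.55
ee_pos: [0.6143, -0.0094, 0.1656]
tcp_rot: [0.998, -0.067, 0.002, 0.001]
force: [-0.0, -0.7, -0.0]
grip_width: 0.0855
grasp_force: 0.0
```

```bash
cat >> h.py <<'E'
import pickle
def snap(n):
    c=viewer.calibration("wrist"); im=viewer.grab_frame("wrist")
    pickle.dump(c,open(f"pics/{n}.pkl","wb")); cv2.imwrite(f"pics/{n}.png",im); return c,im
E
python3 - <<'E'
from h import *
plan([.475,-.246,.16],.03)
c,im=snap("w2")
E
```

```text
pos [ 0.6143 -0.0094  0.1656] yaw -0.1348 tilt [ 0.0041 -0.0016] F [-0.  -0.7 -0. ] w 0.0855 t 5.55
rel m [-0.1063  0.2532  0.0054] units [-1.417  3.376  0.072] turn -0.1049 rad -0.1648
```

View pics/w2.png

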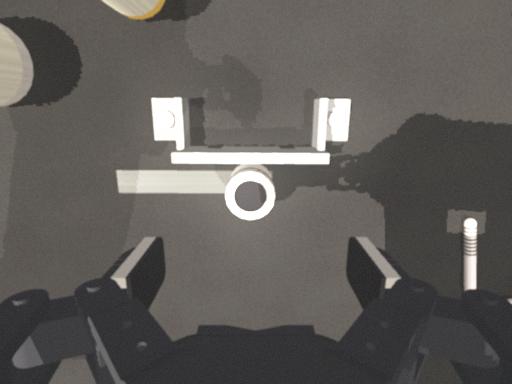

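The post (250,195) is centred on the plate, which spans columns 172 to 329. Next I'll go over the U-bolt.

Call:
move_arm(delta_pos=[[-0.202, 0.482, 0.01], [-0.202, 0.482, 0.01], [-0.202, 0.482, 0.01], [-0.202, 0.482, 0.01], [-0.202, 0.482, 0.01], [-0.202, 0.482, 0.01], [-0.202, 0.482, 0.01], [0, 0, 0], [0, 0, 0], [0, 0, 0], [0, 0, 0]], angular=[[0, 0, 0], [0, 0, 0], [0, 0, 0], [0, 0, 0], [0, 0, 0], [0, 0, 0], [0, 0, 0], [0, 0, -0.052], [0, 0, -0.053], [0, 0, 0], [0, 0, 0]], claw=[1, 1, 1, 1, 1, 1, 1, 1, 1, 1, 1])

```text
clock: 6.7
ee_pos: [0.4742, -0.2449, 0.157]
tcp_rot: [1.0, 0.014, -0.001, -0.001]
force: [0.6, -0.4, 0.2]
grip_width: 0.0855
grasp_force: 0.0
```

```bash
python3 - <<'E'
from h import *
plan([.475,-.246,.16],.03)
c,im=snap("w3")
c2=pickle.load(open("pics/w2.pkl","rb"))
L=ray("",(172,164),.048,c2)[:2];Rr=ray("",(329,164),.048,c2)[:2];p=ray("",(250,195),.052,c2)[:2]
y=L-Rr;l=np.linalg.norm(y);y/=l;x=np.array([y[1],-y[0]]);m=(L+Rr)/2
print("br",l,m,np.arctan2(-y[0],y[1]),"post",p,(p-m)@x,(p-m)@y)
E
```

```text
pos [ 0.4742 -0.2449  0.157 ] yaw 0.0283 tilt [-0.0017  0.0011] F [ 0.6 -0.4  0.2] w 0.0855 t 6.7
rel m [ 0.0008  0.0011 -0.0031] units [ 0.011  0.015 -0.041] turn -0.0011 rad -0.0017
br 0.1248668091641241 [ 0.6381086  -0.00742409] -0.13406983882995005 post [ 0.61388448 -0.00369747] -0.024504865104163828 0.00045517535457581293
```

View pics/w3.png

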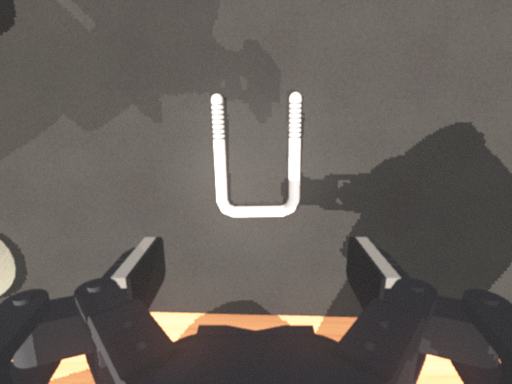

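The U-bolt is seen with its tips at about (217,98) and (296,97), its crown on row 211, and its legs at columns 222 and 295. I'll work out its pose from a mask.

```bash
python3 - <<'E'
from h import *
c=pickle.load(open("pics/w3.pkl","rb")); g=cv2.cvtColor(cv2.imread("pics/w3.png"),cv2.COLOR_BGR2GRAY)
m=np.zeros_like(g); m[85:222,205:308]=(g[85:222,205:308]>130)*255
ys,xs=np.nonzero(m)
def mids(lo,hi,side):
    out=[]
    for v in range(lo,hi):
        u=xs[(ys==v)&((xs<258) if side==0 else (xs>=258))]
        if len(u): out.append(ray("",((u.min()+u.max())/2,v),.009,c)[:2])
    return np.array(out)
mm=[]
for s in (0,1):
    q=mids(105,190,s); k=np.polyfit(q[:,0],q[:,1],1); print("leg",s,"yaw",np.arctan(k[0]),"y@.5",np.polyval(k,.5)); mm.append(k)
cr=[]
for u in range(236,283):
    v=ys[(xs==u)]; cr.append(ray("",(u,(v.min()+v.max())/2),.009,c)[:2])
cr=np.array(cr);k=np.polyfit(cr[:,1],cr[:,0],1);print("crown yaw",np.arctan(-k[0]))
P=np.array([ray("",q,.009,c)[:2] for q in zip(xs,ys)])
r=cv2.minAreaRect((P*1000).astype(np.float32)); print(r)
yaw=np.mean([np.arctan(mm[0][0]),np.arctan(mm[1][0])])
km=(mm[0]+mm[1])/2; yc=km[1]; 
for _ in range(5): xo=np.polyval(k,yc); yc=np.polyval(km,xo)
print("origin",xo,yc,"yaw",yaw)
t=np.array([xo,yc])+.028*np.array([np.cos(yaw),np.sin(yaw)])
plan([*t,.02],yaw)
E
```

```text
leg 0 yaw 0.05338314784932878 y@.5 -0.21043859505166015
leg 1 yaw 0.05288733332449018 y@.5 -0.2770928590055089
crown yaw 0.02952712595607828
((496.39508056640625, -243.72604370117188), (112.93427276611328, 78.50177001953125), 2.8014373779296875)
origin 0.4467693032755843 -0.24659681797205277 yaw 0.05313524058690948
pos [ 0.4743 -0.2449  0.1572] yaw 0.0288 tilt [-0.0013  0.0009] F [-1.2  0.6 -0. ] w 0.0853 t 6.75
rel m [0.0006 0.0004 0.1372] units [0.008 0.005 1.829] turn -0.0155 rad -0.0243
```

Call:
move_arm(delta_pos=[[0.01, 0.02, 0.3], [0, 0, 0.4], [0, 0, 0.4], [0, 0, 0.3], [0, 0, 0.15], [0, 0, 0]], angular=[[0, 0, -0.014], [0, 0, 0], [0, 0, 0], [0, 0, 0], [0, 0, 0], [0, 0, 0]], claw=[1, 1, 1, 1, 1, 1])

```text
clock: 7.35
ee_pos: [0.4749, -0.2461, 0.0406]
tcp_rot: [1.0, 0.026, -0.001, -0.001]
force: [0.2, -1.1, 0.7]
grip_width: 0.0854
grasp_force: 0.0
```

```bash
python3 - <<'E'
from h import *
c,im=snap("w4")
plan([.4747,-.2453,.02],.05)
cv2.imwrite("pics/w4.png",im)
E
```

```text
pos [ 0.4754 -0.2466  0.0418] yaw 0.0522 tilt [-0.0004  0.0002] F [-0.2 -0.4  0.3] w 0.0855 t 7.4
rel m [-0.0007 -0.0013  0.0218] units [-0.009 -0.017  0.291] turn 0.0014 rad 0.0022
```

View pics/w4.png

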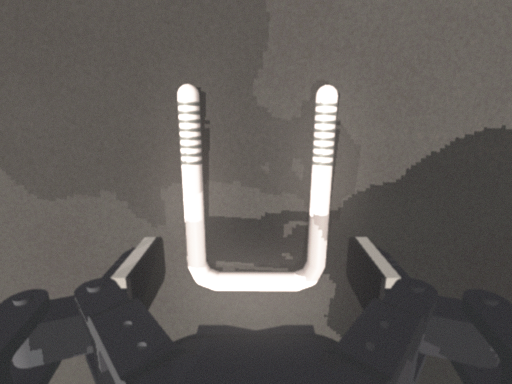

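The pads (inner edges at columns 163 and 347, mid 255) straddle the U-bolt (outer edges 187 and 327, mid 257) and its yaw is aligned. I'll go on down with small steps.

Call:
move_arm(delta_pos=[[0, 0.015, 0.1], [0, 0, 0.1], [0, 0, 0.03], [0, 0, 0]], angular=[[0, 0, 0], [0, 0, 0], [0, 0, 0], [0, 0, 0]], claw=[1, 1, 1, 1])

```text
clock: 7.8
ee_pos: [0.4753, -0.2477, 0.0243]
tcp_rot: [1.0, 0.026, -0.0, -0.0]
force: [0.2, 0.3, 0.2]
grip_width: 0.0855
grasp_force: 0.0
```

Call:
move_arm(delta_pos=[[0, 0, 0.03], [0, 0, 0.03], [0, 0, 0]], angular=[[0, 0, 0], [0, 0, 0], [0, 0, 0]], claw=[1, 1, 1])

```text
clock: 8.1
ee_pos: [0.4753, -0.2476, 0.0198]
tcp_rot: [1.0, 0.026, -0.0, -0.0]
force: [0.9, 0.1, 0.6]
grip_width: 0.0851
grasp_force: 0.0
```

Call:
move_arm(delta_pos=[[0, 0, 0.03], [0, 0, 0.02], [0, 0, 0]], angular=[[0, 0, 0], [0, 0, 0], [0, 0, 0]], claw=[1, 1, 1])

```text
clock: 8.4
ee_pos: [0.4753, -0.2477, 0.0161]
tcp_rot: [1.0, 0.026, -0.0, -0.0]
force: [-1.2, -0.1, 0.1]
grip_width: 0.0852
grasp_force: 0.0
```

Call:
move_arm(delta_pos=[[0, 0, 0.02], [0, 0, 0]], angular=[[0, 0, 0], [0, 0, 0]], claw=[1, 1])

```text
clock: 8.6
ee_pos: [0.4754, -0.2477, 0.0146]
tcp_rot: [1.0, 0.026, -0.0, -0.0]
force: [0.4, 0.3, -0.4]
grip_width: 0.0853
grasp_force: 0.0
```

Call:
move_arm(delta_pos=[[0, 0, 0], [0, 0, 0], [0, 0, 0], [0, 0, 0]], angular=[[0, 0, 0], [0, 0, 0], [0, 0, 0], [0, 0, 0]], claw=[0.6, 0.5, 0.5, 0.5], squeeze=50)

```text
clock: 9.0
ee_pos: [0.4765, -0.2485, 0.0172]
tcp_rot: [1.0, 0.026, 0.001, 0.001]
force: [-2.1, 1.1, 22.1]
grip_width: 0.0738
grasp_force: 65.3
```

Call:
move_arm(delta_pos=[[0, 0, -0.04], [0, 0, -0.025], [0, 0, 0]], angular=[[0, 0, 0], [0, 0, 0], [0, 0, 0]], claw=[0.5, 0.5, 0.5])

```text
clock: 9.3
ee_pos: [0.4753, -0.2476, 0.0195]
tcp_rot: [1.0, 0.026, -0.0, -0.0]
force: [-0.2, -0.7, -2.2]
grip_width: 0.0735
grasp_force: 58.5
```

```bash
python3 - <<'E'
from h import *
c,im=snap("w5")
g=cv2.cvtColor(im,cv2.COLOR_BGR2GRAY)
# tips & legs in the tool frame
s=manip.state();M=R.from_quat(s["tcp_rot"]).as_matrix()
for v in (95,110,130,150,170,190,210):
    xs=np.nonzero(g[v,150:360]>130)[0]+150
    a=xs[xs<255];b=xs[xs>=255]
    if len(a) and len(b):
        for q in (a,b): print(v,q.min(),q.max(),(M.T@(ray("",((q.min()+q.max())/2,v),.0112,c)-s["ee_pos"])).round(4)[:2],end=" ")
        print()
# standoff: bracket (-130,0) -> bracket frame
yaw=-.134; m=np.array([.6381,-.0074]); x=np.array([np.cos(yaw),np.sin(yaw)])
print("grip pos at tips 25mm before plate:", m-x*(.130-.028))
plan([*(m-x*(.130-.028)),s["ee_pos"][2]],yaw)
E
```

```text
95 161 187 [ 0.0719 -0.0344] 95 325 351 [0.072  0.0323] 
110 162 187 [ 0.066  -0.0346] 110 324 350 [0.0661 0.0324] 
130 164 189 [ 0.0579 -0.0344] 130 323 348 [0.0579 0.0323] 
150 165 189 [ 0.0495 -0.0347] 150 322 346 [0.0495 0.0323] 
170 166 190 [ 0.0408 -0.0349] 170 320 344 [0.0409 0.032 ] 
190 168 191 [ 0.0318 -0.0348] 190 319 343 [0.0318 0.0322] 
210 169 193 [ 0.0224 -0.0347] 210 318 341 [0.0225 0.0321] 
grip pos at tips 25mm before plate: [0.53701439 0.00622713]
pos [ 0.4752 -0.2476  0.0194] yaw 0.0525 tilt [-0.0005  0.0004] F [-0.4 -0.7 -1.9] w 0.0736 t 9.35
rel m [ 7.500e-02 -2.502e-01  1.000e-04] units [ 1.001e+00 -3.336e+00  1.000e-03] turn 0.1187 rad 0.1865
```

View pics/w5.png

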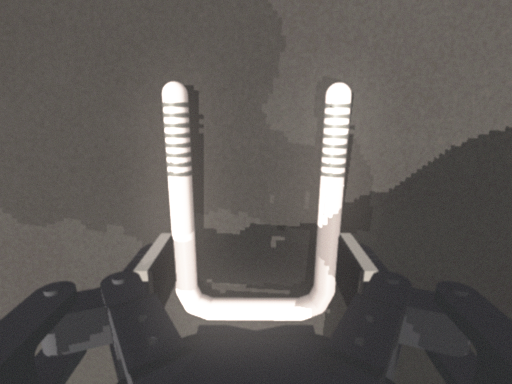

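Gripped and lifted level by about 2 mm, with the legs symmetric between the pads. I'll turn first, then carry it to a standoff.

Call:
move_arm(delta_pos=[[0, 0, 0], [0, 0, 0], [0, 0, 0], [0, 0, 0]], angular=[[0, 0, 0.04], [0, 0, 0.04], [0, 0, 0.039], [0, 0, 0]], claw=[0.5, 0.5, 0.5, 0.5])

```text
clock: 9.75
ee_pos: [0.4752, -0.2476, 0.0193]
tcp_rot: [0.998, -0.067, -0.0, -0.0]
force: [0.1, -0.0, -2.7]
grip_width: 0.0733
grasp_force: 58.5
```

```bash
python3 - <<'E'
from h import *
yaw=-.134; m=np.array([.6381,-.0074]); x=np.array([np.cos(yaw),np.sin(yaw)]); y=np.array([-x[1],x[0]])
plan([*(m-x*.137-y*.0015),.0195],yaw)
E
```

```text
pos [ 0.4752 -0.2476  0.0193] yaw -0.1349 tilt [-0.0006  0.0005] F [ 0.1 -0.  -2.7] w 0.0733 t 9.75
rel m [-7.900e-03 -2.583e-01 -1.000e-04] units [-1.060e-01 -3.444e+00 -1.000e-03] turn -0.0006 rad -0.0009
```

Call:
move_arm(delta_pos=[[-0.05, -0.2, 0], [-0.056, -0.35, 0], [0, -0.4, 0], [0, -0.4, 0], [0, -0.4, 0], [0, -0.4, 0], [0, -0.4, 0], [0, -0.4, 0], [0, -0.35, 0], [0, -0.144, 0], [0, 0, 0], [0, 0, 0]], angular=[[0, 0, 0], [0, 0, 0], [0, 0, 0], [0, 0, 0], [0, 0, 0], [0, 0, 0], [0, 0, 0], [0, 0, 0], [0, 0, 0], [0, 0, 0], [0, 0, 0], [0, 0, 0]], claw=[0.5, 0.5, 0.5, 0.5, 0.5, 0.5, 0.5, 0.5, 0.5, 0.5, 0.5, 0.5])

```text
clock: 10.95
ee_pos: [0.5019, 0.0089, 0.0196]
tcp_rot: [0.998, -0.067, -0.0, 0.0]
force: [0.7, -0.0, -2.0]
grip_width: 0.0738
grasp_force: 58.8
```

```bash
python3 - <<'E'
from h import *
yaw=-.134; m=np.array([.6381,-.0074]); x=np.array([np.cos(yaw),np.sin(yaw)]); y=np.array([-x[1],x[0]])
plan([*(m-x*.137-y*.0015),.0195],yaw)
c,im=snap("w6")
print(proj("",[*(m-y*.033),.0115],c),proj("",[*(m+y*.033),.0115],c))
cv2.imwrite("pics/w6s.png",cv2.resize(im[0:250,90:420],None,fx=2.4,fy=2.4,interpolation=cv2.INTER_CUBIC))
E
```

```text
pos [0.5019 0.0089 0.0196] yaw -0.1339 tilt [-0.0002 -0.0001] F [ 0.7 -0.  -2. ] w 0.0738 t 10.95
rel m [ 0.0001 -0.0005  0.0001] units [ 0.002 -0.007  0.001] turn 0.0001 rad 0.0001
[ 348.27050801 -101.0126106 ] [ 159.42156724 -101.23390969]
```

View pics/w6s.png

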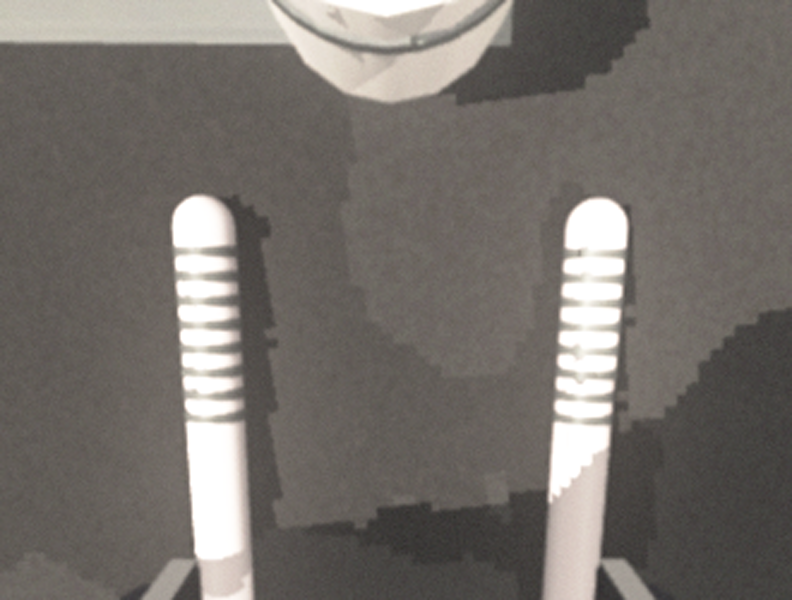

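The legs (mid column about 401) sit roughly 1.5 mm right of the post's middle (about 391), and the yaw is parallel to the track. I'll shift left a little and slide in slowly.

Call:
move_arm(delta_pos=[[0, -0.017, 0], [0.1, 0, 0], [0.15, 0, 0], [0.15, 0, 0], [0.15, 0, 0], [0.12, 0, 0], [0.06, 0, 0], [0, 0, 0]], angular=[[0, 0, 0], [0, 0, 0], [0, 0, 0], [0, 0, 0], [0, 0, 0], [0, 0, 0], [0, 0, 0], [0, 0, 0]], claw=[0.5, 0.5, 0.5, 0.5, 0.5, 0.5, 0.5, 0.5])

```text
clock: 11.8
ee_pos: [0.5569, 0.003, 0.0195]
tcp_rot: [0.998, -0.067, 0.0, -0.0]
force: [0.1, 0.0, -1.8]
grip_width: 0.0739
grasp_force: 58.8
```

Call:
move_arm(delta_pos=[[0.05, 0, 0], [0.05, 0, 0], [0.05, 0, 0]], angular=[[0, 0, 0], [0, 0, 0], [0, 0, 0]], claw=[0.5, 0.5, 0.5])

```text
clock: 12.1
ee_pos: [0.568, 0.0017, 0.0197]
tcp_rot: [0.998, -0.067, 0.0, 0.0]
force: [-0.3, 0.2, -1.7]
grip_width: 0.0739
grasp_force: 58.8
```

Call:
move_arm(delta_pos=[[0.06, 0, 0], [0.08, 0, 0], [0.08, 0, 0], [0.08, 0, 0], [0.08, 0, 0], [0.06, 0, 0]], angular=[[0, 0, 0], [0, 0, 0], [0, 0, 0], [0, 0, 0], [0, 0, 0], [0, 0, 0]], claw=[0.5, 0.5, 0.5, 0.5, 0.5, 0.5])

```text
clock: 12.7
ee_pos: [0.601, -0.0028, 0.0196]
tcp_rot: [0.998, -0.067, 0.0, 0.0]
force: [-0.0, 0.2, -2.0]
grip_width: 0.0736
grasp_force: 58.8
```

Call:
move_arm(delta_pos=[[0.05, 0, 0], [0.04, 0, 0], [0.03, 0, 0], [0, 0, 0]], angular=[[0, 0, 0], [0, 0, 0], [0, 0, 0], [0, 0, 0]], claw=[0.5, 0.5, 0.5, 0.5])

```text
clock: 13.1
ee_pos: [0.6095, -0.0039, 0.0197]
tcp_rot: [0.998, -0.067, 0.0, 0.0]
force: [0.7, 0.8, -2.4]
grip_width: 0.0732
grasp_force: 58.8
```

Call:
move_arm(delta_pos=[[0, 0, 0.015], [0, 0, 0.013], [0.03, 0, 0], [0.02, 0, 0], [0, 0, 0]], angular=[[0, 0, 0], [0, 0, 0], [0, 0, 0], [0, 0, 0], [0, 0, 0]], claw=[0.5, 0.5, 0.5, 0.5, 0.5])

```text
clock: 13.6
ee_pos: [0.6133, -0.0045, 0.0176]
tcp_rot: [0.998, -0.067, 0.0, 0.0]
force: [1.2, -0.2, -1.9]
grip_width: 0.0734
grasp_force: 59.0
```

Call:
move_arm(delta_pos=[[0.02, 0, 0], [0.02, 0, 0], [0, 0, 0]], angular=[[0, 0, 0], [0, 0, 0], [0, 0, 0]], claw=[0.5, 0.5, 0.5])

```text
clock: 13.9
ee_pos: [0.6162, -0.0049, 0.0175]
tcp_rot: [0.998, -0.067, 0.0, 0.0]
force: [-0.2, 0.3, -2.0]
grip_width: 0.0735
grasp_force: 59.0
```

Call:
move_arm(delta_pos=[[0.015, 0, 0], [0.015, 0, 0], [0, 0, 0]], angular=[[0, 0, 0], [0, 0, 0], [0, 0, 0]], claw=[0.5, 0.5, 0.5])

```text
clock: 14.2
ee_pos: [0.6171, -0.0049, 0.0174]
tcp_rot: [0.998, -0.067, -0.002, -0.0]
force: [-7.7, 0.3, 2.7]
grip_width: 0.0736
grasp_force: 60.5
```

Call:
move_arm(delta_pos=[[0.015, 0, 0], [0.01, 0, 0], [0, 0, 0]], angular=[[0, 0, 0], [0, 0, 0], [0, 0, 0]], claw=[0.5, 0.5, 0.5])

```text
clock: 14.5
ee_pos: [0.6173, -0.0049, 0.0174]
tcp_rot: [0.998, -0.067, -0.004, -0.0]
force: [-17.9, 0.3, 10.9]
grip_width: 0.0736
grasp_force: 63.6
```

Home: the push is met by 18 N and the tool has stopped moving. I'll release, rise and check.

Call:
move_arm(delta_pos=[[0, 0, 0], [0, 0, 0], [0, 0, 0], [0, 0, -0.1], [0, 0, -0.2], [0, 0, -0.4], [0, 0, -0.5], [-0.2, 0, -0.5], [-0.2, 0, -0.3], [-0.2, 0, 0], [0, 0, 0]], angular=[[0, 0, 0], [0, 0, 0], [0, 0, 0], [0, 0, 0], [0, 0, 0], [0, 0, 0], [0, 0, 0], [0, 0, 0], [0, 0, 0], [0, 0, 0], [0, 0, 0]], claw=[0.9, 1, 1, 1, 1, 1, 1, 1, 1, 1, 1])

```text
clock: 15.6
ee_pos: [0.5749, 0.0009, 0.1697]
tcp_rot: [0.998, -0.067, 0.001, 0.0]
force: [0.0, -0.3, -0.8]
grip_width: 0.0856
grasp_force: 0.0
```

```bash
python3 - <<'E'
from h import *
c,im=snap("w7"); s=manip.state(); print(s["clock"],s["force"],s["ee_pos"])
E
```

```text
15.65 [-0.75306519 -0.53704724  0.28089279] [0.57553712 0.00072689 0.1688596 ]
```

View pics/w7.png

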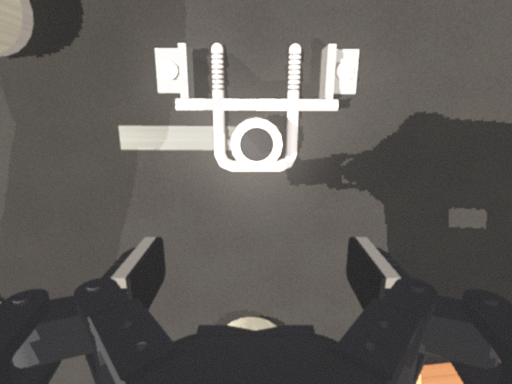

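Both legs are through the holes (tips at (217,48) and (295,48)), and the crown, at row 167, is against the centred post (256,143). I'll do one numeric check of the home position before handing in.

```bash
python3 - <<'E'
from h import *
c=pickle.load(open("pics/w7.pkl","rb"))
L=ray("",(176,109),.048,c)[:2];Rr=ray("",(338,109),.048,c)[:2]
yaw=-.134; x=np.array([np.cos(yaw),np.sin(yaw)]); m=(L+Rr)/2
for n,uv,z,e in (("crown back",(256,172),.009,-56),("tips",(256,43),.009,54),("post",(256,143),.052,-26)):
    print(n,((ray("",uv,z,c)[:2]-m)@x*1000).round(1),"expected",e)
E
```

```text
crown back -57.8 expected -56
tips 53.8 expected 54
post -25.6 expected -26
```

```bash
python3 -c "
from workcell import manip
print(manip.hand_in())"
```

```text
the job is handed in; nothing more can be done
None
```

The job is handed in: the post is centred at its stop, and the larger U-bolt is around it with both legs through the bracket holes and its crown pressed home, matching the expected home position to within 2 mm in the last wrist picture, at about 16 s of the 69 s allowed.

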